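Slide the cork heel pad along the rail into the stop corner

ROBOT

A 6-joint arm with a two-finger parallel gripper is mounted at the origin on a cart in front of the work surface, level with it; the furniture and walls round the work are solid. World frame = base frame: x ahead of the robot, y to its left, z up, the work surface at z = 0. Lengths are in m, angles in degrees, forces in N, time in s.
With the tool pointing down it reaches from about 0.3 to 0.75 m from the base axis. Payload 8.5 kg.
Tool frame: the origin (TCP) lies midway between the tips of the shut fingers; the grasp point (between the pads) lies env.tcp_to_grasp behind it (env.tcp_to_grasp is the distance from the TCP to the grasp point, in m); z points along the fingers, y is the direction in which the jaws open and shut (so a half turn about z gives the same grasp; the last joint's range is limited). The gripper opens to 85 mm and grips with 20 to 120 N. Pads are 22 mm wide; open, the fingers measure 114 mm over their backs; the gripper's body (76 mm by 85 mm) begins 54 mm behind the grasp point. The pads swing forward as they close: fully open they stand 13 mm farther back than shut.
Start: joints at [-88.367, 21.807, 74.336, -0, 83.858, -12.336], TCP at [0.133, -0.534, 0.231] pointing down, gripper open.
Joint ranges: [-178.18, 178.18], [-50.72, 133.34], [12.68, 142.11], [-81.47, 261.47], [9.98, 163.14], [-165.26, 165.26]. Speed limits (degrees/s): [136.94, 136.94, 180, 180, 180, 180].

INTERFACE

Orientations are given as a 3x3 rotation matrix whose columns are the frame's x, y, z axes.
In Python, from rig import readout, imaging, job, env gives the robot as it stands.
- The arm moves only by the tool move_arm, never from a script. Its argument "motion" is a list of rows, each a list of 3 entries, a list of its own where there are three numbers: the shift along the tool's x, y, z normalised to -1 to 1, where 1 is 0.02 m, then the turn, a rotation vector about the tool's x, y, z normalised to -1 to 1, where 1 is 120 degrees, then the gripper command: -1 is shut, 1 is fully open, values between are in proportion. In form: [[[tx, ty, tz], [rx, ry, rz], claw], ...]. A call has 1 to 12 rows; each row shifts and turns the pose as measured when the row begins, along the tool's axes as they then stand; what a row does not reach is not made up. A row lasts 1/12 s, in which the tool goes at most 41.7 mm and 7.16 degrees, less where a joint would pass 70% of its speed; a pose out of reach is approached as far as the arm can. A call with a number of a shift or a turn outside -1 to 1 is refused whole. A call with a gripper value outside its range is refused whole. The fingers move at their own pace and stop on an object; "squeeze" is the grip in N (left out, the last holds). Time passes only in rows, so rows that do not move let the fingers close. It gives the time, the measured TCP pose, the force and the opening at its end, in the units of the state.
- readout.observe(): the state, without advancing time (a new reading comes with each control period).
- imaging.get_image(name): name is "scene" or "side" or "wrist"; returns a dict with "img" (384x512x3 uint8, blue, green, red), "fov_y" (degrees; the focal length in pixels is half the picture's height over the tangent of half this angle, whatever the lens; pixels are square), "cx", "cy" (the principal point, pixels), "eye" and "orientation" of the camera in the world. Camera axes: x right, y up, looking along -z (the intrinsics and any distortion apply to the point x, -y, -z); pixel columns grow to the right and rows downward; lengths in m; the calibration is good to about 2 mm. A picture is of the moment at which its call begins. There is no depth.
- job.close_job(): hands the job in, once; it reports no verdict.
The state is a dict: "time_s": time; "q": joint angles; "qvel": joint speeds; "joint_efforts": joint torques, N m; "position": TCP position; "tool_rot": TCP orientation; "ft_force": force on the tool from outside, world axes, zero at the start; "wrist_torque": the same for the moment, N m; "grip_width": finger opening in m.
Only numpy, scipy, OpenCV 4.12 (cv2) and the standard library are available. Lean on these libraries where they do the work, as an engineer would, in place of code of your own. Each camera call takes 0.05 s, during which the arm holds its last target.

TASK

With a fingertip, push the oval cork heel pad lying on the white jig board up against the aluminium rail while it is still well away from the blue stop; then, keeping it against the rail, slide it along until it sits snugly in the corner, touching both rail and stop, and take the hand away. Only push the pad: it must stay flat on the board and never be lifted. Leave the brush, the sanding block and the cup where they are.

Things in the scene. Friction and masses are not known exactly. Their poses are not given: they have to be found in the camera images.
- heel_pad: Oval brown cork heel pad, 60 x 75 mm seen from above (75 along its y) and 10 mm thick, about 20 to 35 g, loose, lying flat on the board. Origin: centre of its underside, z up. Touching both rail and stop, whichever way it is turned, its centre is 48 mm from pocket_corner (horizontally). Cork has high friction: squeezed hard against the rail it jams; pushed from behind it slides.
- jig_board: White jig board fixed to the bench, 170 mm (its x) by 360 mm (its y), 12 mm thick; yaw varies by up to about 14 degrees either way. Origin: centre of its underside, on the bench.
- fence_rail: Aluminium rail fixed along the far edge of the board, 350 mm long along the board's y, 20 mm wide, its top 16 mm above the board's top. Origin: foot of its inner face (the face toward the robot, facing -x), half-way along; that face is 55 mm in +x from the board's origin. Axes as the board's.
- pocket_corner (a point): Corner of the pocket, at the height of the board's top (12 mm over the bench): where the rail's inner face meets the face of the blue stop. Its axes are the board's axes: x into the rail, y along the rail toward the stop. The pad comes from its -y side.
- end_stop: Blue end stop, fixed to the board for the run, at a different place along the rail each time. Origin at pocket_corner, axes as the board's. A bar from the corner 80 mm toward -x, 24 mm wide toward +y, 16 mm high, with a clamp over the rail carrying a black thumb knob (20 mm across, top 33 mm above the board).
- brush: Flat brush with a red handle, 36 x 225 x 13 mm, loose on the bench in front of (the robot's side of) the board, lying roughly along the board's y. Origin: centre of its underside. To be left alone.
- sanding_block: Brown sanding block, 62 x 100 x 34 mm, loose on the bench beyond the board's left (+y) end. Origin: centre of its underside. To be left alone.
- cup: White plastic mixing cup, 73 mm across, 84 mm high, loose on the bench behind the rail. Origin: centre of its underside. To be left alone.
Not all that is in view belongs to the job. Of the things that look like the heel_pad, the largest one is meant.

How it is judged:
By the outcome, as a careful person would: the job done as asked, in the order asked, and still so for the second after the job is handed in, with the robot touching nothing.
It also fails if it takes over 42 s, if anything falls off the work surface, if the arm or the gripper's body presses on something with over 40 N, if the wrist force passes 120 N, or if a joint passes its speed limit or range.

## Working session

There is one attempt and no reset: what is moved stays moved. The work goes in short steps, Python scripts to look and compute and a tool call to move; the robot and the scene stay as the last step left them, time stands still between calls to the robot, and variables do not carry over. Pictures are saved under pics/ and viewed, and the job is handed in when it is done.

Besides the shell and the picture viewer there is one more tool, called as a command line: name --argument value ..., lists and objects as JSON in quotes. move_arm: Moves the arm, as the interface text tells. Its arguments: {"type":"object","properties":{"motion":{"type":"array","items":{"type":"array"}},"squeeze":{"type":"number"}},"required":["motion"]}

```bash
ls; mkdir -p pics; python3 - <<'E'
from rig import readout, imaging, job, env
import cv2
s=readout.observe();print(s['time_s'],s['position'],s['tool_rot'],s['grip_width'],env.tcp_to_grasp)
for n in("scene","side","wrist"):
    d=imaging.get_image(n);cv2.imwrite(f"pics/{n}0.png",d['img']);print(n,{k:v for k,v in d.items() if k!='img'})
E
```

```text
pics
0.0 [ 0.13275647 -0.53342978  0.230711  ] [[ 9.70428267e-01  2.41389680e-01 -2.63077151e-05]
 [ 2.41389459e-01 -9.70427219e-01  1.46364505e-03]
 [ 3.27779087e-04 -1.42671293e-03 -9.99998929e-01]] 0.08543294827958649 0.0187
scene {'fov_y': 48.25398221583601, 'cx': 254.24205401167487, 'cy': 192.49879644281506, 'eye': array([0.11518652, 0.66051867, 0.56675943]), 'orientation': array([[-0.74931578,  0.37161734, -0.54811168],
       [-0.66219641, -0.42631848,  0.61623734],
       [-0.00466566,  0.82471395,  0.56553084]])}
side {'fov_y': 56.68850709723062, 'cx': 251.29914316691952, 'cy': 187.79409203459576, 'eye': array([0.49108662, 0.86486959, 0.43282858]), 'orientation': array([[-0.9881934 ,  0.09117494, -0.12312978],
       [-0.15129855, -0.45411759,  0.87800112],
       [ 0.0241363 ,  0.88626426,  0.46255064]])}
wrist {'fov_y': 66.00312650013244, 'cx': 257.9531449884683, 'cy': 190.01043422369776, 'eye': array([ 0.20934224, -0.51528356,  0.3739017 ]), 'orientation': array([[ 0.24184341,  0.92469301,  0.29403163],
       [-0.97031444,  0.23087355,  0.07202285],
       [-0.0012851 , -0.30272139,  0.95307823]])}
```

View pics/scene0.png

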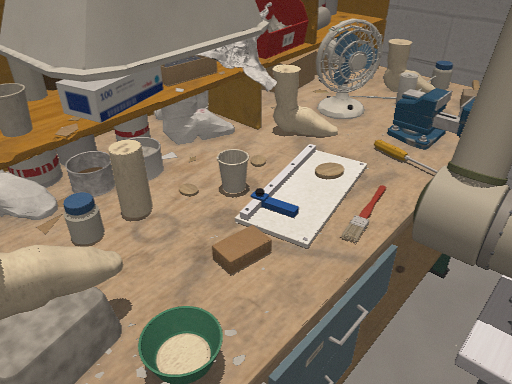

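View pics/side0.png

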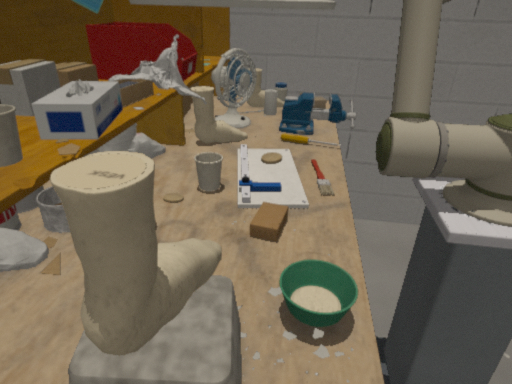

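View pics/wrist0.png

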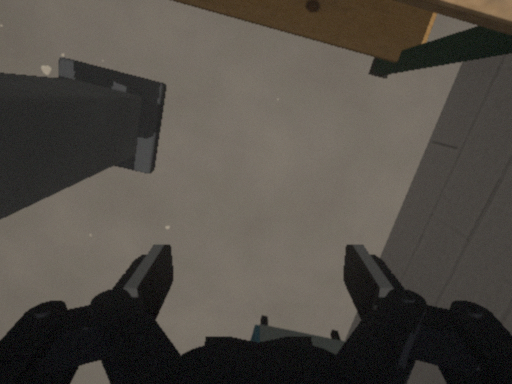

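Candidates for the pad in the scene picture are the oval on the board at (329,171), a small disc at (188,189) and a small disc at (258,161). I choose the one on the board and check it in an enlarged crop.

```bash
python3 - <<'E'
import cv2
a=cv2.imread("pics/scene0.png")[130:255,225:395];cv2.imwrite("pics/sc.png",cv2.resize(a,None,fx=4.7,fy=4.7,interpolation=cv2.INTER_CUBIC))
a=cv2.imread("pics/side0.png")[135:220,190:340];cv2.imwrite("pics/sd.png",cv2.resize(a,None,fx=5,fy=5,interpolation=cv2.INTER_CUBIC))
E
```

```text
(no output)
```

View pics/sc.png

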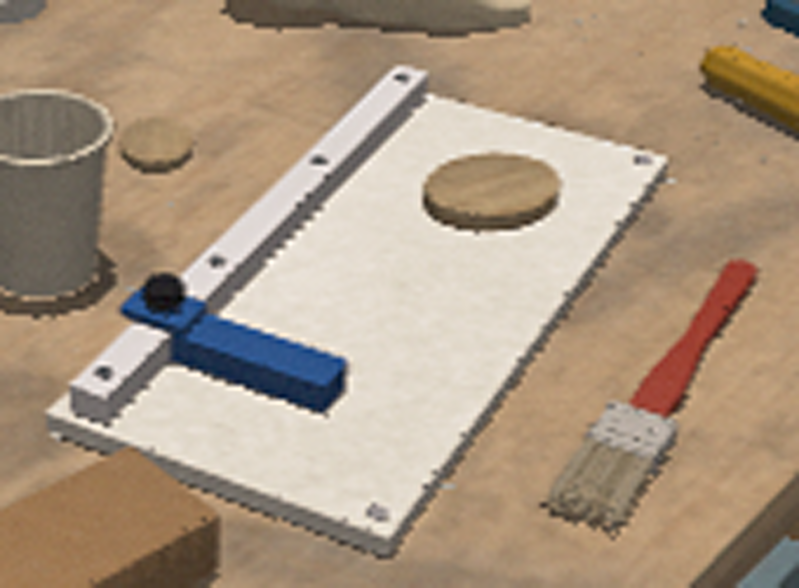

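View pics/sd.png

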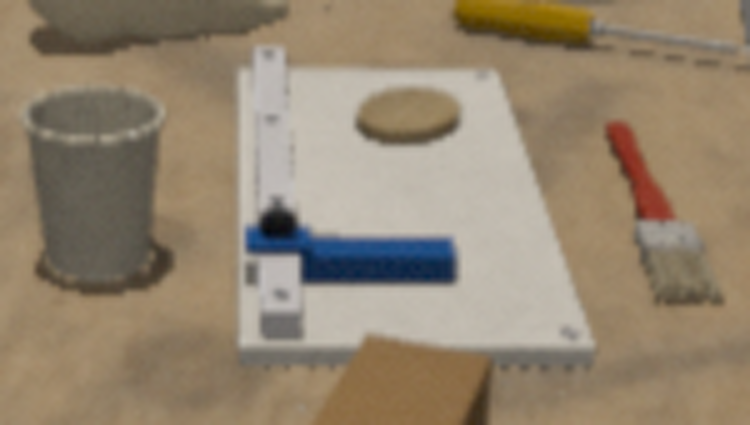

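```bash
cat >h.py <<'E'
import numpy as np
def ray(d,u,v):
    f=192/np.tan(np.radians(d['fov_y']/2))
    c=np.array([(u-d['cx'])/f,-(v-d['cy'])/f,-1.]);return np.array(d['orientation'])@c
def hit(d,u,v,z):
    r=ray(d,u,v);e=np.array(d['eye']);return e+r*(z-e[2])/r[2]
def proj(d,p):
    f=192/np.tan(np.radians(d['fov_y']/2))
    c=(np.asarray(p)-d['eye'])@np.array(d['orientation']);return np.array([d['cx']+f*c[0]/-c[2],d['cy']-f*c[1]/-c[2]])
E
python3 - <<'E'
from h import *
from rig import imaging
a=imaging.get_image("scene");b=imaging.get_image("side")
S=lambda x,y:(225+x/4.7-.4,130+y/4.7-.4); D=lambda x,y:(190+x/5-.4,135+y/5-.4)
for n,p,z in [("nearleft",(390,538),.012),("farleft",(50,412),.012),("nearright",(667,160),.012),("railfootR",(428,97),.012),
 ("corner",(175,357),.012),("stopend_top",(346,362),.028),("stopend top outer",(327,388),.028),("stoptopcorner",(207,318),.028),
 ("padL",(424,185),.022),("padR",(559,183),.022),("padT",(495,153),.022),("padB",(480,216),.022)]:
    print("sc",n,hit(a,*S(*p),z)[:2].round(4))
for n,p,z in [("nearleft",(592,349),.012),("farleft",(240,349),.012),("nearright",(497,69),.012),("farright",(240,69),.012),("stopend top",(454,239),.028),("stopend top outer",(454,259),.028),("padL",(358,112),.022),("padR",(460,112),.022),("padT",(409,86),.022),("padB",(409,133),.022)]:
    print("sd",n,hit(b,*D(*p),z)[:2].round(4))
E
```

```text
sc nearleft [0.4572 0.1208]
sc farleft [0.6219 0.1516]
sc nearright [ 0.5241 -0.2275]
sc railfootR [ 0.6614 -0.2011]
sc corner [0.6068 0.083 ]
sc stopend_top [0.5321 0.0519]
sc stopend top outer [0.5268 0.073 ]
sc stoptopcorner [0.6014 0.0666]
sc padL [ 0.599  -0.1063]
sc padR [ 0.5473 -0.1539]
sc padT [ 0.5893 -0.1581]
sc padB [ 0.5603 -0.0999]
sd nearleft [0.4586 0.1235]
sd farleft [0.6219 0.1555]
sd nearright [ 0.5243 -0.2332]
sd farright [ 0.6883 -0.1975]
sd stopend top [0.5307 0.0525]
sd stopend top outer [0.5289 0.0748]
sd padL [ 0.6015 -0.1179]
sd padR [ 0.5413 -0.1308]
sd padT [ 0.5757 -0.1661]
sd padB [ 0.5682 -0.0926]
```

```bash
python3 - <<'E'
from h import *
from rig import imaging
a=imaging.get_image("scene");b=imaging.get_image("side")
for n,p in dict(cupL=(220,187),cupR=(246,187),vise=(415,140),viseL=(388,130),boot=(300,133),brush1=(352,240),brush2=(383,188),screw=(378,143),screwtip=(436,175)).items(): print(n,hit(a,*p,0)[:2].round(3))
for n,p in dict(cup=(209,189),vise=(297,132),brush=(325,190)).items(): print('sd',n,hit(b,*p,0)[:2].round(3))
for z in (0,.05,.1,.15):print('vise top',z,hit(a,420,92,z)[:2].round(3),hit(b,300,95,z)[:2].round(3))
E
```

```text
cupL [0.741 0.079]
cupR [0.695 0.038]
vise [ 0.495 -0.454]
viseL [ 0.583 -0.462]
boot [ 0.767 -0.276]
brush1 [0.405 0.04 ]
brush2 [ 0.447 -0.172]
screw [ 0.565 -0.369]
screwtip [ 0.376 -0.31 ]
sd cup [0.713 0.072]
sd vise [ 0.505 -0.443]
sd brush [0.414 0.018]
vise top 0 [ 0.639 -0.813] [ 0.513 -1.064]
vise top 0.05 [ 0.593 -0.683] [ 0.511 -0.842]
vise top 0.1 [ 0.546 -0.553] [ 0.508 -0.619]
vise top 0.15 [ 0.5   -0.423] [ 0.506 -0.396]
```

move_arm --motion '[[[0,0,0],[0,0,0],-1],[[1,-0.63,0],[0,0,0],-1],[[1,-0.63,0],[0,0,0],-1],[[1,-0.63,0],[0,0,0],-1],[[1,-0.63,0],[0,0,0],-1],[[1,-0.63,0],[0,0,0],-1],[[1,-0.63,0],[0,0,0],-1],[[1,-0.63,0],[0,0,0],-1],[[1,-0.63,0],[0,0,0],-1]]' --squeeze 30

```text
time_s: 1.1
position: [0.2658, -0.3945, 0.2301]
tool_rot: [[0.972, 0.234, -0.001], [0.234, -0.972, 0.0], [-0.001, -0.0, -1.0]]
ft_force: [1.0, -0.3, 1.0]
grip_width: 0.0002
```

move_arm --motion '[[[1,-0.64,0],[0,0,0],-1],[[1,-0.64,0],[0,0,0],-1],[[1,-0.64,0],[0,0,0],-1],[[1,-0.64,0],[0,0,0],-1],[[1,-0.64,0],[0,0,0],-1],[[1,-0.64,0],[0,0,0],-1],[[1,-0.64,0],[0,0,0],-1],[[1,-0.64,0],[0,0,0],-1],[[1,-0.64,0],[0,0,0],-1],[[1,-0.64,0],[0,0,0],-1],[[1,-0.64,0.3],[0,0,0],-1],[[1,-0.64,0.5],[0,0,0],-1]]'

```text
time_s: 2.1
position: [0.4725, -0.1774, 0.2165]
tool_rot: [[0.972, 0.234, 0.004], [0.234, -0.972, -0.004], [0.003, 0.005, -1.0]]
ft_force: [0.9, -0.9, 0.2]
grip_width: -0.0001
```

move_arm --motion '[[[0.9,-0.6,0.8],[0,0,0],-1],[[0.9,-0.6,0.8],[0,0,0],-1],[[0,0,1],[0,0,0],-1],[[0,0,1],[0,0,-0.02],-1],[[0,0,1],[0,0,-0.01],-1],[[0,0,0],[0,0,0],-1]]'

```text
time_s: 2.6
position: [0.5068, -0.1397, 0.1202]
tool_rot: [[0.953, 0.303, 0.007], [0.303, -0.953, -0.005], [0.005, 0.006, -1.0]]
ft_force: [-0.4, 0.9, -1.1]
grip_width: -0.0002
```

```bash
python3 - <<'E'
from rig import readout, imaging
import cv2,pickle
s=readout.observe();print(s['time_s'],s['position'],s['ft_force'])
d=imaging.get_image("wrist");pickle.dump(d,open("w1.pkl","wb"));cv2.imwrite("pics/w1.png",d['img'])
E
```

```text
2.6 [ 0.50679342 -0.13968988  0.12021289] [-0.38359709  0.86534546 -1.11323435]
```

View pics/w1.png

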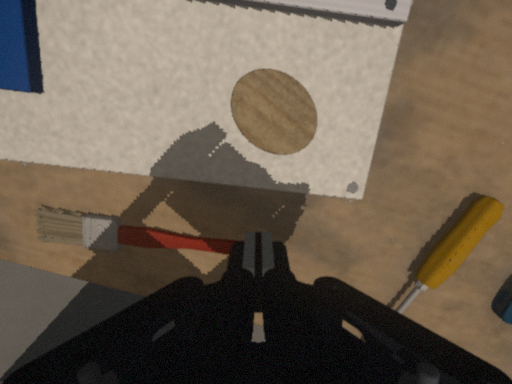

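The wrist view shows the pad at about (274,111), the stop's edge at about x=40 px, the rail along the top, and the board's near right corner at (360,197). Next I measure the pad ellipse by segmentation.

```bash
python3 - <<'E'
from h import *
import cv2,pickle
d=pickle.load(open("w1.pkl","rb"));im=d['img']
hsv=cv2.cvtColor(im,cv2.COLOR_BGR2HSV)
m=((hsv[...,1]>60)).astype(np.uint8);m[:40]=0;m[185:]=0;m[:,:190]=0;m[:,345:]=0
m=cv2.morphologyEx(m,cv2.MORPH_OPEN,np.ones((5,5)))
c=max(cv2.findContours(m,0,1)[0],key=cv2.contourArea)[:,0]
print(c.min(0),c.max(0))
P=np.array([hit(d,u,v,.020)[:2] for u,v in c])
(cx,cy),ax,an=cv2.fitEllipse((P*10000).astype(np.float32));print("pad",cx/1e4,cy/1e4,np.array(ax)/10,an)
for n,p,z in [("nearright",(363,198),.012),("nearedge",(120,168),.012),("railtopR",(407,22),.028),("rail top L",(195,0),.028),("railfoot",(395,32),.012),("railfoot2",(240,8),.012),("stop top",(36,92),.028),("stoptop2",(27,0),.028),("brushR",(240,246),.006)]:
  print(n,hit(d,*p,z)[:2].round(4))
cv2.imwrite("pics/w1c.png",cv2.resize(im[0:210,0:430],None,fx=1.85,fy=1.85,interpolation=cv2.INTER_CUBIC))
E
```

```text
[231  69] [316 154]
pad 0.574252734375 -0.13312510986328124 [59.18433838 74.04853516] 157.97975158691406
nearright [ 0.528  -0.2339]
nearedge [ 0.4895 -0.0209]
railtopR [ 0.6627 -0.2027]
rail top L [ 0.6299 -0.0559]
railfoot [ 0.6592 -0.2029]
railfoot2 [ 0.6384 -0.0852]
stop top [0.5346 0.0433]
stoptop2 [0.5944 0.0547]
brushR [ 0.4454 -0.1426]
```

View pics/w1c.png

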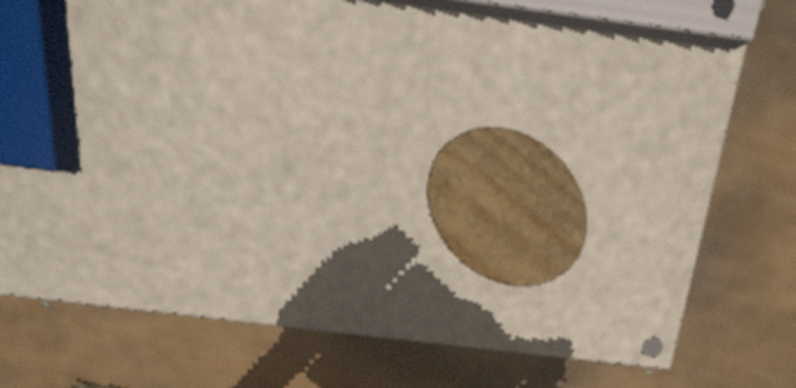

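move_arm --motion '[[[0,0.15,0],[0,0,0.057],-1],[[0,0.15,0.9],[0,0,0],-1],[[0,0,1],[0,0,0],-1],[[0,0,1],[0,0,0],-1],[[0,0,1],[0,0,0],-1],[[0,0,0.5],[0,0,0],-1],[[0,0,0],[0,0,0],-1],[[0,0,0],[0,0,0],-1]]'

```text
time_s: 3.32
position: [0.5162, -0.1513, 0.0427]
tool_rot: [[0.985, 0.173, 0.026], [0.173, -0.985, -0.015], [0.023, 0.019, -1.0]]
ft_force: [-0.0, 0.2, 0.5]
grip_width: -0.0
```

move_arm --motion '[[[-0.2,-0.34,0],[0.009,-0.011,-0.006],-1],[[0,0,0.5],[0,0,0],-1],[[0,0,0.5],[0,0,0],-1],[[0,0,0],[0,0,0],-1],[[0,0,0],[0,0,0],-1]]'

```text
time_s: 3.73
position: [0.5137, -0.147, 0.0257]
tool_rot: [[0.983, 0.184, 0.008], [0.184, -0.983, -0.005], [0.007, 0.007, -1.0]]
ft_force: [0.4, 0.2, 0.4]
grip_width: -0.0003
```

move_arm --motion '[[[-0.1,-0.1,0.35],[0.003,-0.004,0],-1],[[0,0,0.13],[0,0,0],-1],[[0,0,0],[0,0,0],-1]]'

```text
time_s: 3.98
position: [0.5115, -0.1457, 0.0154]
tool_rot: [[0.983, 0.184, -0.001], [0.184, -0.983, -0.001], [-0.001, 0.001, -1.0]]
ft_force: [-0.1, 0.6, 0.0]
grip_width: 0.0002
```

```bash
cat >look.py <<'E'
import sys,cv2,pickle
from rig import readout, imaging
t=sys.argv[1]
s=readout.observe();print(s['time_s'],s['position'].round(4),s['ft_force'].round(2))
o=[]
for n,(y0,y1,x0,x1) in dict(scene=(130,255,225,395),side=(135,220,190,340)).items():
    if n not in sys.argv[2:]:continue
    d=imaging.get_image(n);pickle.dump(d,open(f"{n}_{t}.pkl","wb"))
    cv2.imwrite(f"pics/{n}_{t}.png",cv2.resize(d['img'][y0:y1,x0:x1],None,fx=4.7,fy=4.7,interpolation=cv2.INTER_CUBIC))
if 'wrist' in sys.argv:
    d=imaging.get_image('wrist');pickle.dump(d,open(f"wrist_{t}.pkl","wb"));cv2.imwrite(f"pics/wrist_{t}.png",d['img'])
E
python3 look.py a scene wrist
```

```text
3.9833 [ 0.5115 -0.1457  0.0154] [-0.05  0.62  0.04]
```

View pics/scene_a.png

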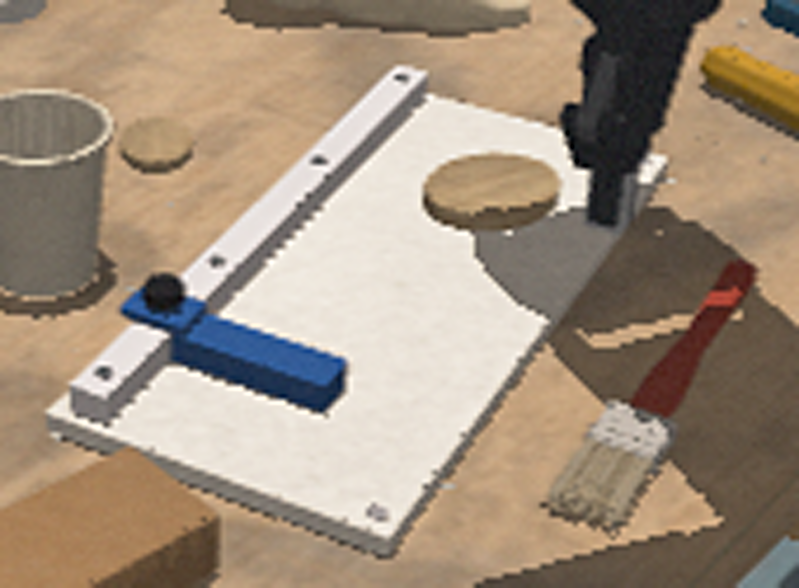

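View pics/wrist_a.png

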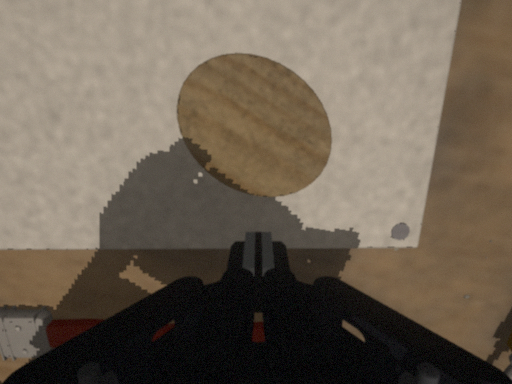

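move_arm --motion '[[[0.4,0,0],[0,0,0],-1],[[0.4,0,0],[0,0,0],-1],[[0.3,0,0],[0,0,0],-1],[[0.25,0,0],[0,0,0],-1],[[0.25,0,0],[0,0,0],-1],[[0.25,0,0],[0,0,0],-1],[[0.2,0,0],[0,0,0],-1],[[0,0,0],[0,0,0],-1]]'

```text
time_s: 4.75
position: [0.5575, -0.1373, 0.0164]
tool_rot: [[0.983, 0.184, 0.001], [0.184, -0.983, -0.002], [0.001, 0.002, -1.0]]
ft_force: [-0.0, -0.3, 0.2]
grip_width: 0.0001
```

```bash
python3 look.py b scene wrist
```

```text
4.75 [ 0.5575 -0.1373  0.0164] [-0.01 -0.26  0.2 ]
```

View pics/wrist_b.png

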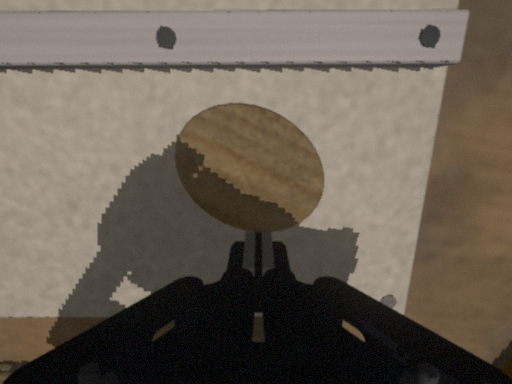

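move_arm --motion '[[[0.2,0,0],[0,0,0],-1],[[0.2,0,0],[0,0,0],-1],[[0.15,0,0],[0,0,0],-1],[[0.1,0,0],[0,0,0],-1],[[0,0,0],[0,0,0],-1]]'

```text
time_s: 5.27
position: [0.57, -0.1349, 0.0163]
tool_rot: [[0.983, 0.183, -0.0], [0.183, -0.983, -0.001], [-0.001, 0.001, -1.0]]
ft_force: [-0.1, 0.2, -0.4]
grip_width: -0.0003
```

```bash
python3 look.py c wrist
```

```text
5.2667 [ 0.57   -0.1349  0.0163] [-0.1   0.18 -0.43]
```

View pics/wrist_c.png

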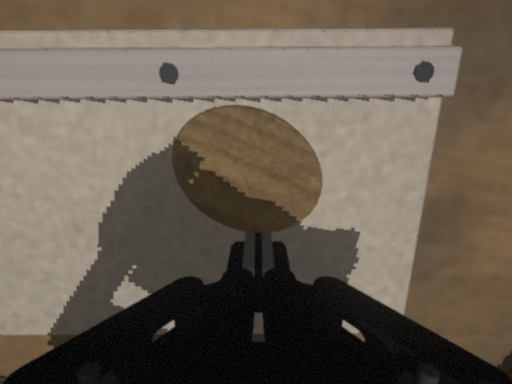

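move_arm --motion '[[[0.08,0,0],[0,0,0],-1],[[0.07,0,0],[0,0,0],-1],[[0,0,0],[0,0,0],-1]]'

```text
time_s: 5.57
position: [0.5729, -0.1343, 0.0163]
tool_rot: [[0.983, 0.183, -0.001], [0.183, -0.983, -0.001], [-0.001, 0.001, -1.0]]
ft_force: [-0.6, -0.5, -0.0]
grip_width: -0.0002
```

move_arm --motion '[[[0.06,0,0],[0,0,0],-1],[[0,0,0],[0,0,0],-1]]'

```text
time_s: 5.73
position: [0.5738, -0.1341, 0.0163]
tool_rot: [[0.983, 0.183, -0.002], [0.183, -0.983, -0.001], [-0.002, 0.001, -1.0]]
ft_force: [-1.7, 0.0, 0.6]
grip_width: 0.0001
```

```bash
python3 look.py d wrist
```

```text
5.7333 [ 0.5738 -0.1341  0.0163] [-1.67  0.03  0.6 ]
```

View pics/wrist_d.png

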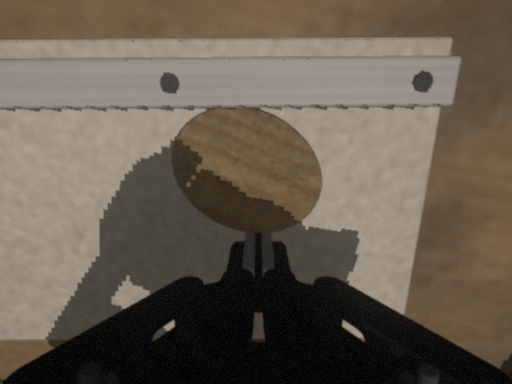

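move_arm --motion '[[[0.06,0,0],[0,0,0],-1],[[0,0,0],[0,0,0],-1]]'

```text
time_s: 5.95
position: [0.5738, -0.1341, 0.0162]
tool_rot: [[0.983, 0.183, -0.005], [0.183, -0.983, -0.001], [-0.005, 0.0, -1.0]]
ft_force: [-1.3, 0.3, 0.9]
grip_width: 0.0003
```

move_arm --motion '[[[0.05,0,0],[0,0,0],-1],[[0,0,0],[0,0,0],-1]]'

```text
time_s: 6.12
position: [0.5739, -0.1341, 0.0162]
tool_rot: [[0.983, 0.183, -0.007], [0.183, -0.983, -0.001], [-0.007, 0.0, -1.0]]
ft_force: [-2.4, -1.1, 1.9]
grip_width: -0.0003
```

```bash
python3 look.py e wrist
```

```text
6.1167 [ 0.5739 -0.1341  0.0162] [-2.39 -1.14  1.9 ]
```

View pics/wrist_e.png

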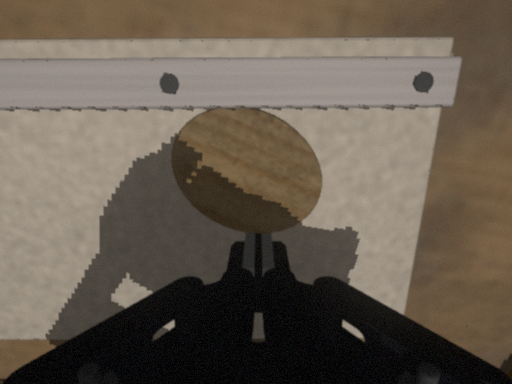

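```bash
cat >pad.py <<'E'
import sys,cv2,pickle
from h import *
C=np.array([0.610,0.067]);yw=np.radians(10.8);X=np.array([np.cos(yw),np.sin(yw)]);Y=np.array([-X[1],X[0]])
def bc(p): p=np.asarray(p)[:2]-C; return np.array([p@X,p@Y])*1e3
if __name__=="__main__":
    d=pickle.load(open(sys.argv[1],"rb"));im=d['img']
    x0,x1,y0,y1=map(int,sys.argv[2:6]);thr=int(sys.argv[6]) if len(sys.argv)>6 else 60
    hsv=cv2.cvtColor(im,cv2.COLOR_BGR2HSV);m=np.zeros(im.shape[:2],np.uint8)
    m[y0:y1,x0:x1]=(hsv[y0:y1,x0:x1,1]>thr)
    m=cv2.morphologyEx(m,cv2.MORPH_OPEN,np.ones((5,5)))
    c=max(cv2.findContours(m,0,1)[0],key=cv2.contourArea)
    c=cv2.convexHull(c)[:,0];print(c.min(0),c.max(0))
    P=np.array([bc(hit(d,u,v,.022)) for u,v in c])
    print("pad in board frame rel corner (mm), axes, angle:",cv2.fitEllipse(P.astype(np.float32)),"extents",P.min(0),P.max(0))
    if len(sys.argv)>7: o=im.copy();cv2.polylines(o,[c.reshape(-1,1,2)],True,(0,0,255),1);cv2.imwrite(sys.argv[7],o)
E
python3 pad.py wrist_e.pkl 150 340 105 234 60 pics/ov.png
python3 - <<'E'
from pad import *
d=pickle.load(open("wrist_e.pkl","rb"))
for u in (20,120,400): print(bc(hit(d,u,108,.012)),bc(hit(d,u,106,.028)))
print(bc([.5739,-.1341]))
E
```

```text
[172 108] [321 233]
pad in board frame rel corner (mm), axes, angle: ((-29.833898544311523, -186.36483764648438), (59.64264678955078, 74.08968353271484), 154.12120056152344) extents [ -60.97368645 -222.08551278] [   0.66002651 -150.7393708 ]
[  0.57988096 -77.74670943] [  2.06285785 -90.37897032]
[   0.39977209 -125.61836171] [   1.90271114 -132.94435317]
[-1.04528653e-01 -2.59657894e+02] [   1.45430401 -252.12645428]
[ -73.14295211 -190.77350066]
```

View pics/ov.png

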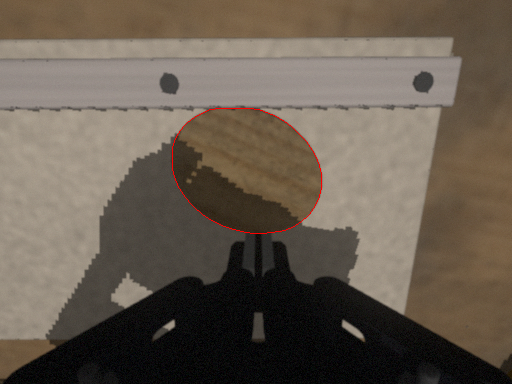

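move_arm --motion '[[[-0.4,0,0],[0,0,0],-1],[[-0.5,0,0],[0,0,0],-1],[[0,0,-0.8],[0,-0.002,0],-1],[[0,0.5,-0.8],[0,0,0],-1],[[0,1,-0.3],[0,0,0],-1],[[0.5,1,0],[0,0,0],-1],[[1,0.5,0],[0,0,0],-1],[[0.8,0,0],[0,0,0],-1],[[0,0,0],[0,0,0.033],-1],[[0,0,0],[0,0,0],-1]]'

```text
time_s: 7.0
position: [0.6136, -0.1899, 0.0559]
tool_rot: [[0.994, 0.112, -0.001], [0.112, -0.994, -0.001], [-0.002, 0.001, -1.0]]
ft_force: [-0.6, 0.9, 0.4]
grip_width: 0.0001
```

```bash
python3 look.py f scene wrist; python3 -c "
from pad import *
from rig import readout
print(bc(readout.observe()['position']))"
```

```text
7.0 [ 0.6136 -0.1899  0.0559] [-0.62  0.87  0.35]
[ -45.08592372 -252.6194083 ]
```

View pics/wrist_f.png

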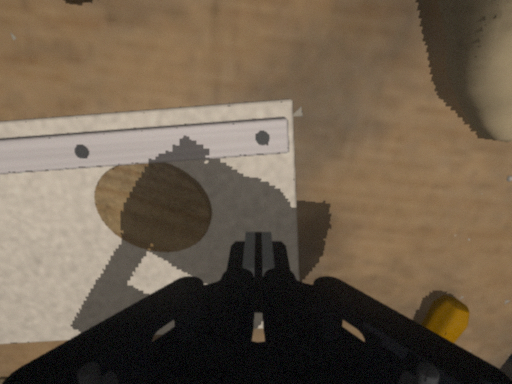

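View pics/scene_f.png

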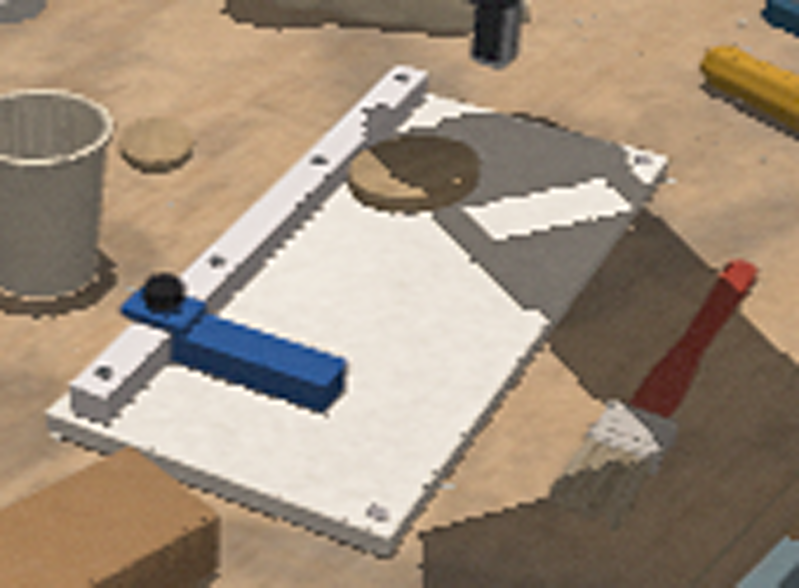

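move_arm --motion '[[[0.38,-0.03,0],[0,0,0],-1],[[0,0,0.8],[0,0,0],-1],[[0,0,0.7],[0,0,0],-1],[[0,0,0.3],[0,0,0],-1],[[0,0,0],[0,0,0],-1],[[0,0,0],[0,0,0],-1]]'

```text
time_s: 7.6
position: [0.6216, -0.1872, 0.02]
tool_rot: [[0.992, 0.123, 0.0], [0.123, -0.992, -0.001], [0.0, 0.001, -1.0]]
ft_force: [0.4, -0.0, -0.1]
grip_width: 0.0003
```

```bash
python3 -c "
from pad import *
from rig import readout
print(bc(readout.observe()['position']))"; python3 pad.py wrist_f.pkl 85 230 160 260 60 pics/ov2.png
```

```text
[ -36.24561176 -251.88471428]
[ 95 163] [211 251]
pad in board frame rel corner (mm), axes, angle: ((-29.52149772644043, -187.60438537597656), (61.52363586425781, 74.58025360107422), 161.6895294189453) extents [ -61.11849744 -224.26463463] [-1.13430297e-01 -1.50927818e+02]
```

move_arm --motion '[[[0,0,0.18],[0,0,0],-1],[[-0.02,-0.3,0],[0,0,0],-1],[[-0.02,-0.3,0],[0,0,0],-1],[[-0.02,-0.3,0],[0,0,0],-1],[[-0.015,-0.2,0],[0,0,0],-1],[[-0.015,-0.2,0],[0,0,0],-1],[[-0.015,-0.2,0],[0,0,0],-1],[[-0.015,-0.2,0],[0,0,0],-1],[[0,0,0],[0,0,0],-1]]'

```text
time_s: 8.35
position: [0.6153, -0.1498, 0.019]
tool_rot: [[0.992, 0.125, 0.004], [0.125, -0.992, -0.003], [0.004, 0.003, -1.0]]
ft_force: [0.5, -0.2, 0.5]
grip_width: 0.0
```

```bash
cat >>look.py <<'E'
from pad import bc
print("tcp board",bc(s['position']).round(1))
E
python3 look.py g scene wrist
```

```text
8.35 [ 0.6153 -0.1498  0.019 ] [ 0.5  -0.15  0.54]
tcp board [ -35.5 -213.9]
```

View pics/wrist_g.png

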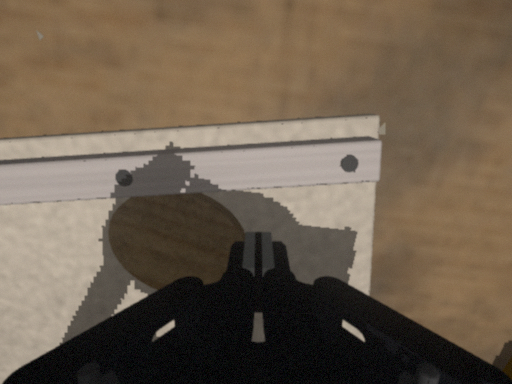

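View pics/scene_g.png

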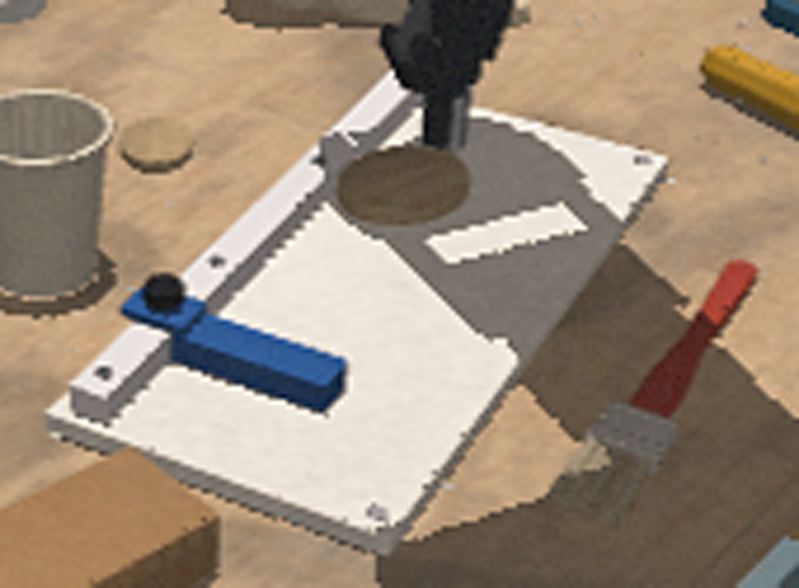

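move_arm --motion '[[[0,0.15,0],[0.002,-0.002,0],-1],[[0,0,0.2],[0,0,0],-1],[[-0.01,-0.2,0],[0,0,0],-1],[[-0.02,-0.2,0.01],[0,0,0],-1],[[-0.02,-0.2,0.01],[0,0,0],-1],[[-0.02,-0.2,0.01],[0,0,0],-1],[[-0.02,-0.2,0.01],[0,0,0],-1],[[0,0,0],[0,0,0],-1]]'

```text
time_s: 9.12
position: [0.6122, -0.1345, 0.0147]
tool_rot: [[0.992, 0.123, 0.002], [0.123, -0.992, -0.002], [0.002, 0.002, -1.0]]
ft_force: [0.7, -1.6, 1.0]
grip_width: -0.0001
```

```bash
python3 look.py i scene wrist
```

```text
9.1167 [ 0.6122 -0.1345  0.0147] [ 0.69 -1.58  0.98]
tcp board [ -35.6 -198.4]
```

View pics/wrist_i.png

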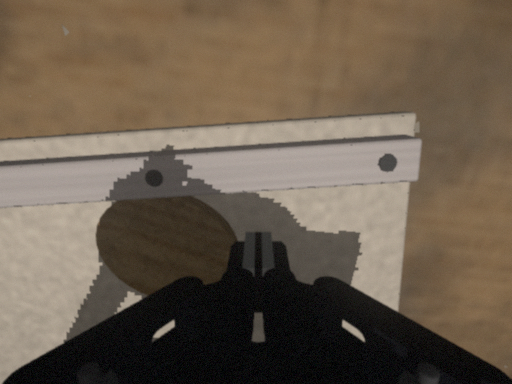

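View pics/scene_i.png

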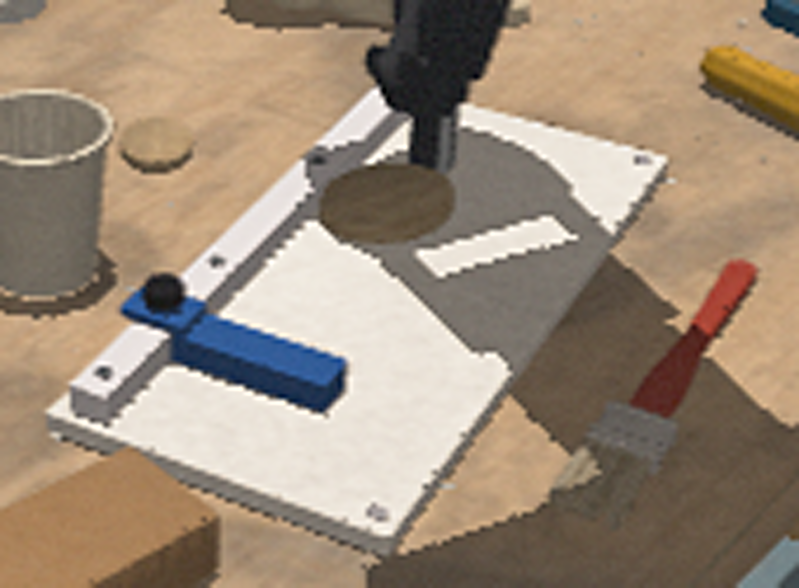

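move_arm --motion '[[[-0.02,-0.25,0],[0,0,0],-1],[[-0.02,-0.25,0],[0,0,0],-1],[[-0.02,-0.25,0],[0,0,0],-1],[[-0.02,-0.25,0],[0,0,0],-1],[[-0.02,-0.25,0],[0,0,0],-1],[[0,0,0],[0,0,0],-1]]'

```text
time_s: 9.72
position: [0.6064, -0.1078, 0.0143]
tool_rot: [[0.992, 0.123, 0.002], [0.123, -0.992, -0.001], [0.001, 0.001, -1.0]]
ft_force: [0.1, -1.5, 1.4]
grip_width: -0.0002
```

```bash
python3 look.py j scene wrist; for k in i j;do python3 pad.py wrist_$k.pkl 85 245 185 290 60 pics/ov_$k.png;done
```

```text
9.7167 [ 0.6064 -0.1078  0.0143] [ 0.09 -1.51  1.44]
tcp board [ -36.3 -171. ]
[ 96 197] [235 289]
pad in board frame rel corner (mm), axes, angle: ((-27.153024673461914, -152.34954833984375), (57.43032455444336, 71.91117858886719), 174.54774475097656) extents [ -52.49506702 -188.24251812] [  -0.91649557 -117.27624143]
[ 96 196] [235 289]
pad in board frame rel corner (mm), axes, angle: ((-27.076297760009766, -125.07874298095703), (58.18517303466797, 72.09711456298828), 172.8411407470703) extents [ -52.8347559  -161.00654753] [ -0.93722599 -89.75139813]
```

View pics/ov_j.png

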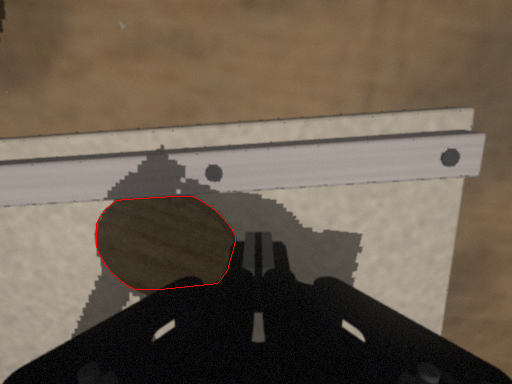

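View pics/scene_j.png

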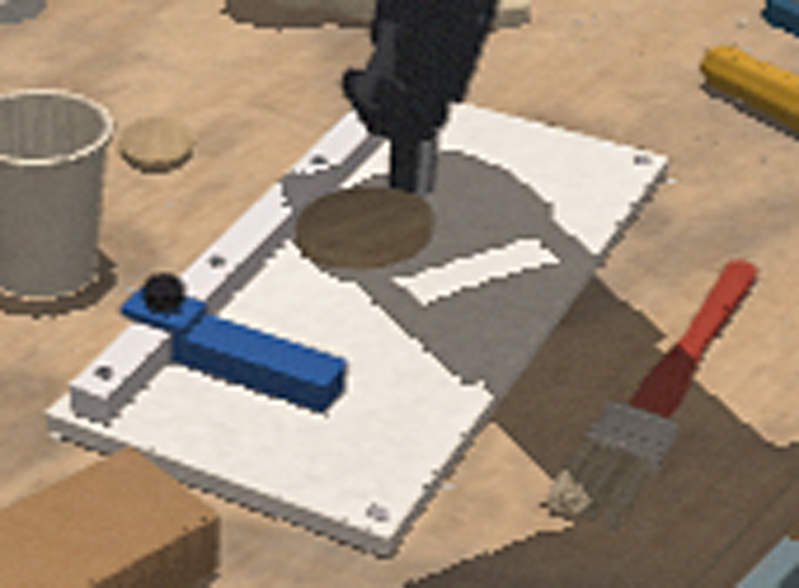

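move_arm --motion '[[[-0.01,-0.25,0],[0,0,0],-1],[[-0.01,-0.25,0],[0,0,0],-1],[[-0.01,-0.25,0],[0,0,0],-1],[[-0.01,-0.25,0],[0,0,0],-1],[[-0.01,-0.25,0],[0,0,0],-1],[[-0.01,-0.25,0],[0,0,0],-1],[[-0.01,-0.25,0],[0,0,0],-1],[[0,0,0],[0,0,0],-1]]'

```text
time_s: 10.48
position: [0.6002, -0.0705, 0.014]
tool_rot: [[0.993, 0.122, 0.001], [0.122, -0.993, -0.001], [0.001, 0.001, -1.0]]
ft_force: [-0.1, -0.6, 0.7]
grip_width: -0.0003
```

```bash
python3 look.py k scene wrist; for k in k;do python3 pad.py wrist_$k.pkl 85 245 185 290 60 pics/ov_$k.png;done
```

```text
10.4833 [ 0.6002 -0.0705  0.014 ] [-0.14 -0.63  0.69]
tcp board [ -35.4 -133.2]
[ 95 198] [234 289]
pad in board frame rel corner (mm), axes, angle: ((-27.154781341552734, -86.8318099975586), (57.37392044067383, 72.55293273925781), 175.145263671875) extents [ -51.71478438 -122.78253092] [ -1.0360445  -51.55214039]
```

View pics/ov_k.png

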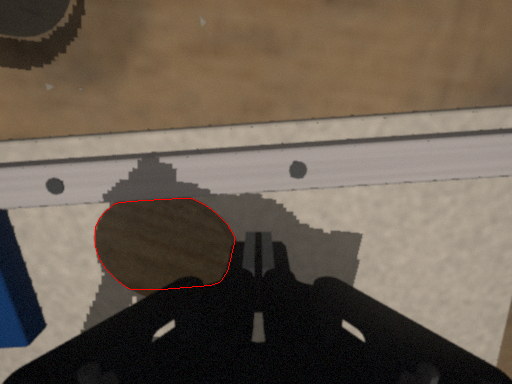

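View pics/scene_k.png

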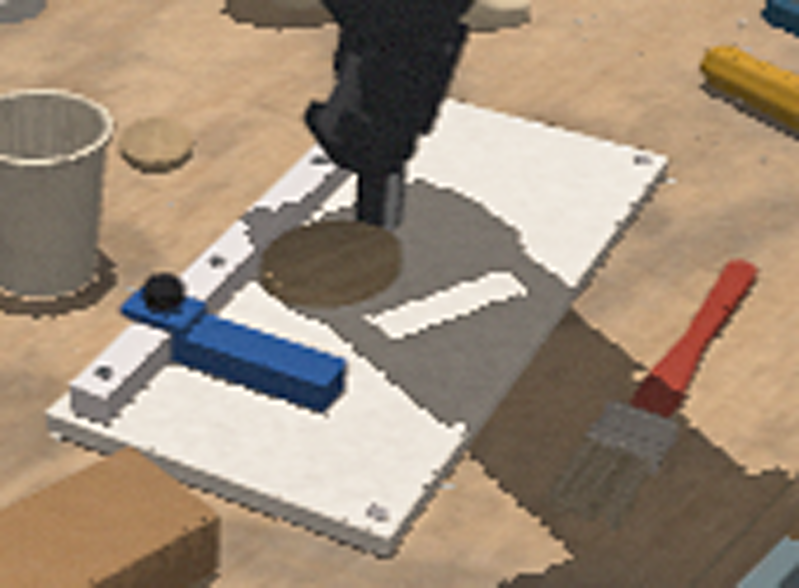

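```bash
python3 - <<'E'
import pickle
from pad import *
o=[]
for k in 'gijk':
    d=pickle.load(open(f"wrist_{k}.pkl","rb"));c=d['img'][170:225,90:250];c=cv2.convertScaleAbs(c,alpha=1.6)
    o.append(cv2.resize(c,None,fx=2.45,fy=2.6*1.9,interpolation=cv2.INTER_NEAREST))
cv2.imwrite("pics/gap.png",np.vstack([np.hstack(o[:2]),np.hstack(o[2:])]))
d=pickle.load(open("wrist_k.pkl","rb"));
for p in ((45,325),(25,268),(8,212)):print(bc(hit(d,*p,.012)))
E
```

```text
[-79.2459761   -2.78760017]
[-39.90475499  -2.68726549]
[-6.13626541 -3.99259713]
```

View pics/gap.png

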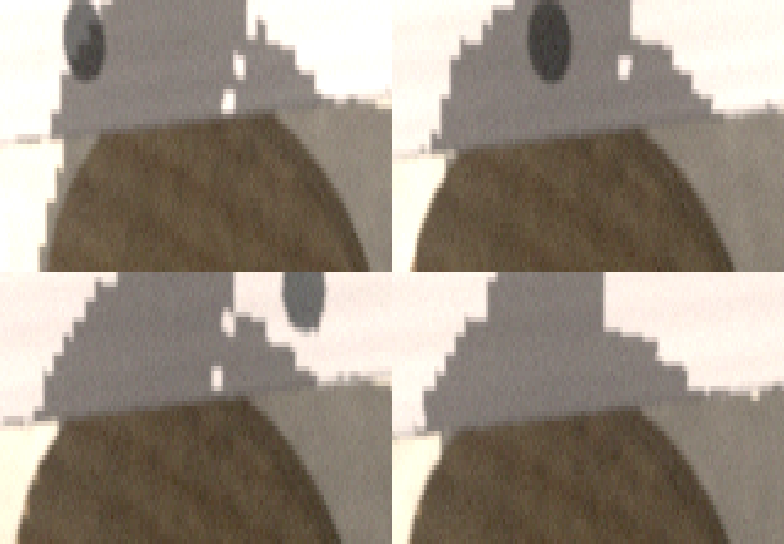

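move_arm --motion '[[[-0.01,-0.25,0],[0,0,0],-1],[[-0.01,-0.25,0],[0,0,0],-1],[[-0.01,-0.25,0],[0,0,0],-1],[[-0.01,-0.25,0],[0,0,0],-1],[[-0.01,-0.25,0],[0,0,0],-1],[[-0.01,-0.25,0],[0,0,0],-1],[[-0.01,-0.25,0],[0,0,0],-1],[[0,0,0],[0,0,0],-1]]'

```text
time_s: 11.25
position: [0.5942, -0.0335, 0.0139]
tool_rot: [[0.993, 0.12, 0.002], [0.12, -0.993, -0.001], [0.001, 0.001, -1.0]]
ft_force: [-0.7, 0.2, -0.2]
grip_width: 0.0002
```

```bash
python3 look.py l scene wrist; for k in l;do python3 pad.py wrist_$k.pkl 85 245 185 290 60 pics/ov_$k.png;done
```

```text
11.25 [ 0.5942 -0.0335  0.0139] [-0.74  0.15 -0.22]
tcp board [-34.3 -95.7]
[ 94 200] [234 289]
pad in board frame rel corner (mm), axes, angle: ((-26.616851806640625, -49.06999969482422), (55.88166809082031, 72.73198699951172), 177.75709533691406) extents [-50.48023504 -85.22843398] [ -1.08391856 -13.79858079]
```

View pics/wrist_l.png

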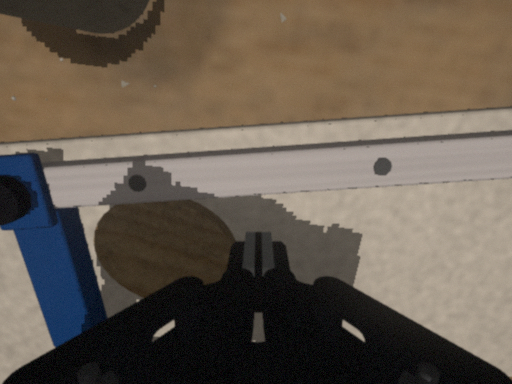

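View pics/scene_l.png

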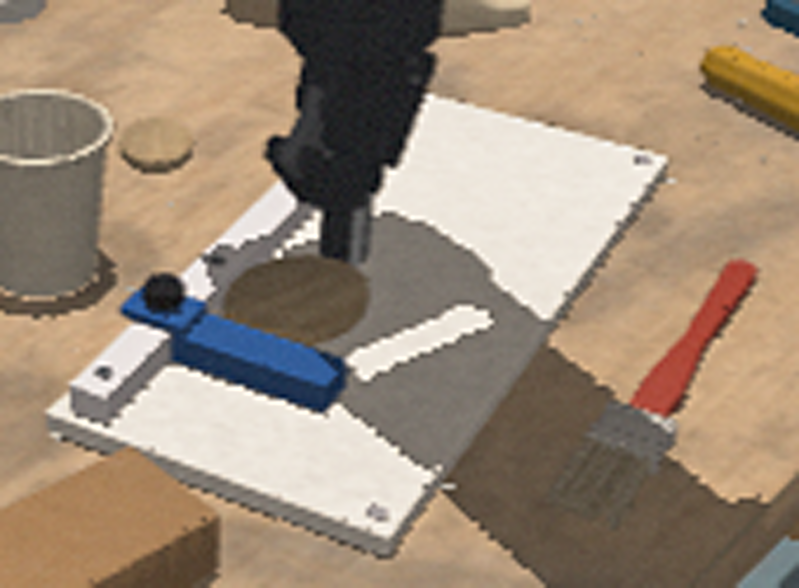

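move_arm --motion '[[[-0.02,-0.15,0],[0,0,0],-1],[[-0.01,-0.15,0],[0,0,0],-1],[[-0.01,-0.1,0],[0,0,0],-1],[[0,0,0],[0,0,0],-1]]'

```text
time_s: 11.68
position: [0.5926, -0.0262, 0.0137]
tool_rot: [[0.993, 0.119, 0.002], [0.119, -0.993, -0.001], [0.001, 0.002, -1.0]]
ft_force: [-0.3, -0.7, -0.2]
grip_width: -0.0003
```

move_arm --motion '[[[0,-0.07,0],[0,0,0],-1],[[0,0,0],[0,0,0],-1]]'

```text
time_s: 11.85
position: [0.5924, -0.0249, 0.0137]
tool_rot: [[0.993, 0.119, 0.002], [0.119, -0.993, -0.002], [0.002, 0.002, -1.0]]
ft_force: [0.3, -1.0, 0.3]
grip_width: 0.0003
```

```bash
python3 look.py m scene wrist
```

```text
11.85 [ 0.5924 -0.0249  0.0137] [ 0.34 -0.98  0.33]
tcp board [-34.5 -87. ]
```

View pics/wrist_m.png

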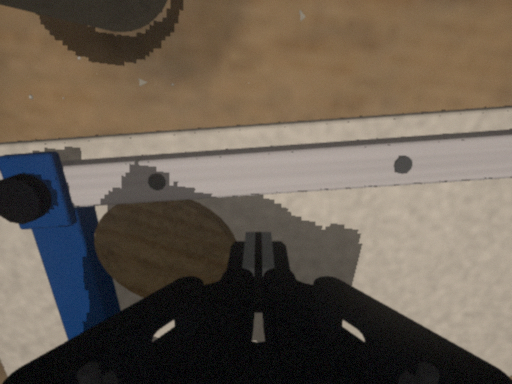

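Nearly at the stop; I continue in 1 mm steps.

move_arm --motion '[[[0,-0.06,0],[0,0,0],-1],[[0,0,0],[0,0,0],-1]]'

```text
time_s: 12.12
position: [0.5925, -0.0247, 0.0138]
tool_rot: [[0.993, 0.119, 0.002], [0.119, -0.993, -0.003], [0.002, 0.003, -1.0]]
ft_force: [0.5, -2.0, 0.3]
grip_width: 0.0001
```

move_arm --motion '[[[0,-0.06,0],[0,0,0],-1],[[0,0,0],[0,0,0],-1]]'

```text
time_s: 12.28
position: [0.5927, -0.0246, 0.0139]
tool_rot: [[0.993, 0.119, 0.003], [0.119, -0.993, -0.005], [0.002, 0.005, -1.0]]
ft_force: [-0.6, -2.4, 0.1]
grip_width: -0.0
```

move_arm --motion '[[[0,-0.06,0],[0,0,0],-1],[[0,0,0],[0,0,0],-1]]'

```text
time_s: 12.45
position: [0.5928, -0.0245, 0.0141]
tool_rot: [[0.993, 0.119, 0.004], [0.119, -0.993, -0.007], [0.003, 0.007, -1.0]]
ft_force: [-0.6, -3.5, 0.7]
grip_width: 0.0002
```

```bash
python3 look.py n scene side wrist; python3 - <<'E'
import pickle
from pad import *
d=pickle.load(open("wrist_n.pkl","rb"));c=cv2.convertScaleAbs(d['img'][140:310,20:250],alpha=1.7)
cv2.imwrite("pics/wn.png",cv2.resize(c,None,fx=3.4,fy=3.4,interpolation=cv2.INTER_NEAREST))
E
```

```text
12.45 [ 0.5928 -0.0245  0.0141] [-0.63 -3.47  0.72]
tcp board [-34.1 -86.6]
```

View pics/wn.png

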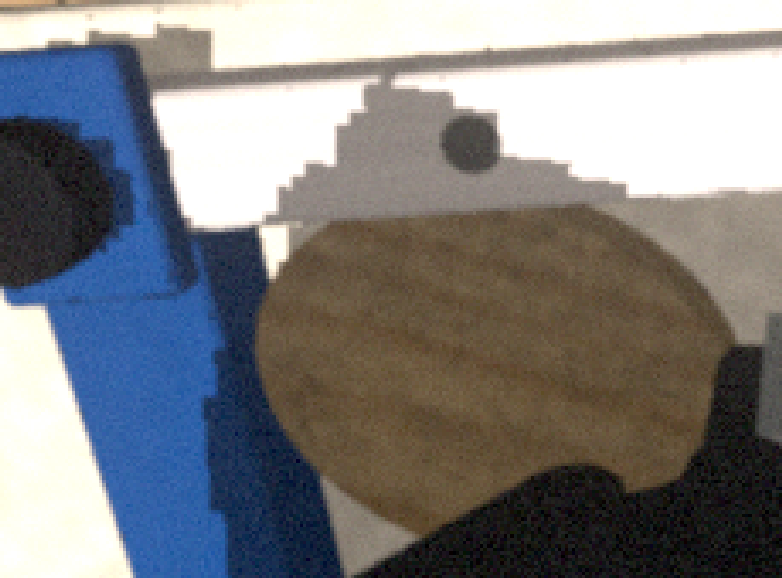

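View pics/scene_n.png

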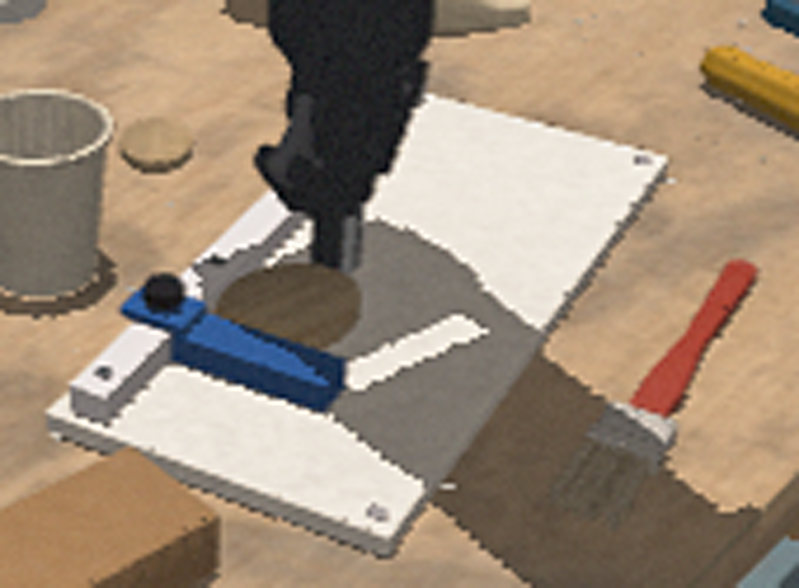

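move_arm --motion '[[[0,0.1,0],[0,0,0],-1],[[0,0.4,0],[0,0,0],-1],[[0,0.8,0],[0,0,0],-1],[[0,0.5,-0.5],[0,0,0],-1],[[0,0.5,-1],[0,0,0],-1],[[0,0.5,-1],[0,0,0],-1],[[-0.8,0.5,-1],[0,0,0],-1],[[-1,0,-1],[0,0,0],-1],[[-1,0,-0.5],[0,0,0],-1],[[0,0,0],[0,0,0],-1],[[0,0,0],[0,0,0],-1]]'

```text
time_s: 13.52
position: [0.5425, -0.0985, 0.1165]
tool_rot: [[0.993, 0.119, -0.001], [0.119, -0.993, 0.004], [-0.0, -0.004, -1.0]]
ft_force: [0.5, -0.5, 0.7]
grip_width: 0.0004
```

```bash
python3 look.py o scene side wrist
```

```text
13.5167 [ 0.5425 -0.0985  0.1165] [ 0.55 -0.52  0.68]
tcp board [ -97.3 -149.9]
```

View pics/wrist_o.png

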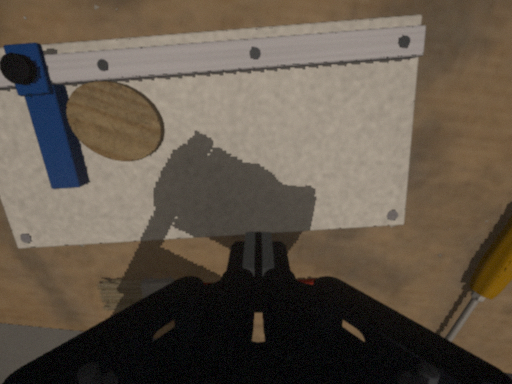

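View pics/scene_o.png

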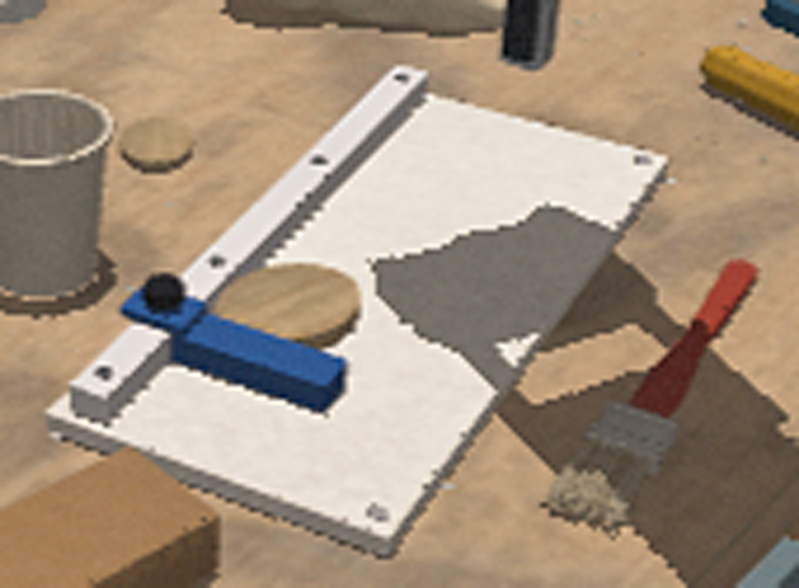

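```bash
python3 pad.py wrist_o.pkl 66 175 78 170 45 pics/ovo.png; python3 - <<'E'
import pickle
from pad import *
d=pickle.load(open("wrist_o.pkl","rb"));c=d['img'][40:195,0:190]
cv2.imwrite("pics/wo.png",cv2.resize(c,None,fx=3.8,fy=3.8,interpolation=cv2.INTER_CUBIC))
for p,z in(((88,186),.012),((81,186),.028),((65,135),.028),((54,92),.028),((160,73),.012),((260,75),.012),((160,75),.012),((400,62),.012)):print(p,bc(hit(d,*p,z)))
E
```

```text
[66 81] [164 169]
pad in board frame rel corner (mm), axes, angle: ((-35.111549377441406, -32.302833557128906), (68.77668762207031, 97.08036804199219), 13.237006187438965) extents [-65.82826154 -80.07508695] [0.86341327 6.62053823]
(88, 186) [-83.17389759  -1.69479491]
(81, 186) [-78.57826599  -5.98607626]
(65, 135) [-37.00864527  -3.92871287]
(54, 92) [-5.30039267 -4.20408743]
(160, 73) [  3.75045602 -80.16577462]
(260, 75) [  -3.04006829 -157.7642381 ]
(160, 75) [  2.30952807 -79.91996414]
(400, 62) [  -1.10896517 -265.67184552]
```

View pics/wo.png

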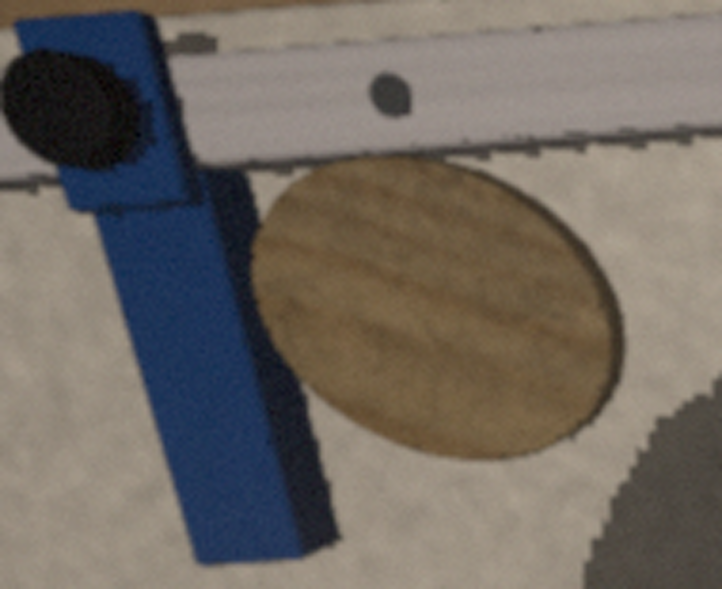

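```bash
python3 - <<'E'
import pickle
from pad import *
d=pickle.load(open("wrist_o.pkl","rb"));im=d['img'];hsv=cv2.cvtColor(im,cv2.COLOR_BGR2HSV)
m=((hsv[...,0]<30)&(hsv[...,1]>70)).astype(np.uint8);m[:78]=0;m[170:]=0;m[:,:60]=0;m[:,175:]=0
m=cv2.morphologyEx(m,cv2.MORPH_OPEN,np.ones((3,3)))
c=cv2.convexHull(max(cv2.findContours(m,0,1)[0],key=cv2.contourArea))[:,0];print(c.min(0),c.max(0))
P=np.array([bc(hit(d,u,v,.022)) for u,v in c]);print(cv2.fitEllipse(P.astype(np.float32)),P.min(0),P.max(0))
E
```

```text
[66 81] [163 160]
((-30.11113929748535, -41.812110900878906), (59.71728515625, 75.96493530273438), 158.94454956054688) [-61.15196149 -78.76178479] [ 0.70821113 -4.84911622]
```

move_arm --motion '[[[-0.06,-1,0],[0,0,0],-1],[[-0.06,-1,0],[0,0,0],-1],[[-0.06,-1,0],[0,0,0],-1],[[-0.06,-1,0],[0,0,0],-1],[[-0.06,-1,0],[0,0,0],-1],[[-0.06,-1,0],[0,0,0],-1],[[-0.06,-0.5,0],[0,0,-0.03],-1],[[0,0,0],[0,0,0],-1],[[0,0,0],[0,0,0],-1]]'

```text
time_s: 14.42
position: [0.5209, 0.0377, 0.1082]
tool_rot: [[0.983, 0.185, -0.012], [0.185, -0.983, 0.008], [-0.011, -0.011, -1.0]]
ft_force: [0.0, 0.5, 0.4]
grip_width: 0.0006
```

```bash
python3 look.py p wrist
```

```text
14.4167 [0.5209 0.0377 0.1082] [0.04 0.45 0.42]
tcp board [-93.  -12.1]
```

View pics/wrist_p.png

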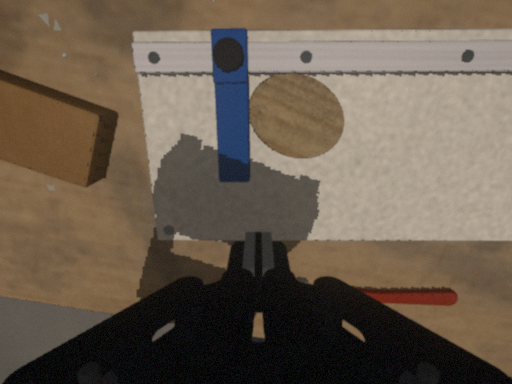

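```bash
python3 - <<'E'
import pickle
from pad import *
d=pickle.load(open("wrist_p.pkl","rb"));im=d['img'];hsv=cv2.cvtColor(im,cv2.COLOR_BGR2HSV)
cv2.imwrite("pics/wp.png",cv2.resize(im[55:175,205:360],None,fx=4.9,fy=4.9,interpolation=cv2.INTER_NEAREST))
m=((hsv[...,0]<30)&(hsv[...,1]>70)).astype(np.uint8);m[:60]=0;m[165:]=0;m[:,:240]=0;m[:,355:]=0
m=cv2.morphologyEx(m,cv2.MORPH_OPEN,np.ones((3,3)))
c=cv2.convexHull(max(cv2.findContours(m,0,1)[0],key=cv2.contourArea))[:,0];print(c.min(0),c.max(0))
P=np.array([bc(hit(d,u,v,.022)) for u,v in c]);print(cv2.fitEllipse(P.astype(np.float32)),P.min(0),P.max(0))
for p,z in(((249,110),.028),((250,180),.028),((250,180),.012),((400,75),.012),((280,76),.012),((280,73),.028)):print(p,z,bc(hit(d,*p,z)))
E
```

```text
[249  73] [343 157]
((-30.18614959716797, -40.51535415649414), (59.1454963684082, 73.80586242675781), 154.6592559814453) [-60.69967351 -76.19730552] [ 0.63721604 -5.1453274 ]
(249, 110) 0.028 [-24.72446242  -5.43401628]
(250, 180) 0.028 [-77.7613196  -5.6221482]
(250, 180) 0.012 [-82.44419372  -4.99650617]
(400, 75) 0.012 [  -0.37813612 -118.24434755]
(280, 76) 0.012 [ -0.87392573 -28.42136005]
(280, 73) 0.028 [  0.29788744 -27.4327056 ]
```

View pics/wp.png

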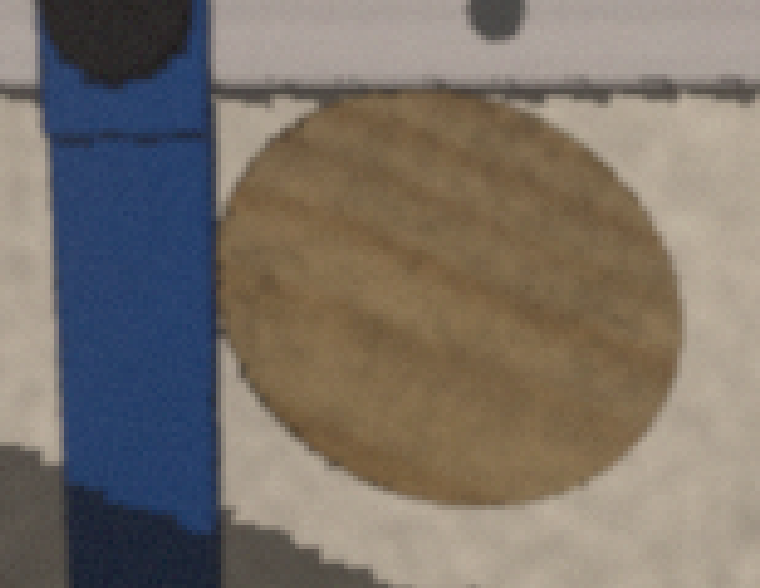

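Seen from above, the pad's left edge meets the stop face at crop (218,260), and its top edge meets the rail face at crop (430,90), with no visible gap at either.

```bash
python3 -c "
from rig import job,readout
print(readout.observe()['ft_force']);print(job.close_job())"
```

```text
[-0.33657521  0.29003405 -0.16238118]
the job is handed in; nothing more can be done
None
```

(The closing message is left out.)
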